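# Brace the square jar in its bay and unscrew the tight cap

### The job

Open the jar: keeping it standing on the shelf, slide the square jar into the empty bay until it is fully home against the back, so that the bay keeps it from turning. Then unscrew the tight cap anticlockwise, stopping as soon as the threads let go, and finish still holding the cap level and steady one to three centimetres straight above the open mouth, with the jar left standing home in the bay. Leave the cups, the teapot, the sugar bowl and the tilting bin alone.

Things in the scene. Friction and masses are not known exactly. Their poses are not given: they have to be found in the camera images.
- shelf: Aluminium shelf on a low mud-brick wall (top 132 mm above the origin). Origin at table height; x runs to the wall, y along the shelf. Deck 100 mm above the origin, x -140 to 90, y -320 to 320 mm. Fins at y -126, -42, 42, 126 mm (12 mm thick, 30 mm high, pointed noses) run from x = 4 mm to the back upstand (face at x = 81 mm, 34 mm high): three bays 72 mm wide, open to the front and above.
- bay (a point): The jar's place: point at deck height in the empty bay, midway between its fins and 33 mm before the back upstand; the jar's axis stands here when home. A thin rubber pad, 64 x 64 mm, lies there and is no step. Same axes as the shelf.
- jar_mid (a point): Square glass jar, about 0.5 kg, 104 mm high with its cap, standing in front of the bays; point on its axis 52 mm above the foot. Body 66 x 66 mm, 62 mm high, its sides along this point's x and y; then a round shoulder (radius 32 mm narrowing to 23 mm at 78 mm height) and the neck, whose rim with rubber seal is 102 mm above the foot. Three sloped thread beads on the neck hold the cap.
- jar: The same jar, origin at the centre of its foot. The smooth foot slides easily on the deck (friction about 0.2), also when drawn along by the cap. Standing free the jar turns with the cap; in the bay it can turn only about 5 degrees before the fins stop it.
- cap_mid (a point): Round ribbed tin-plate cap on the jar, 60 mm across, 20 mm high; point at its centre, 10 mm above its lower edge (94 mm above the jar's foot when closed). Its x axis points to the pip and along the jar's x axis when closed. Tight: about 0.4 to 0.7 N m to break loose, so grip it firmly.
- cap_pip (a point): Small round pip on top of the cap, 21 mm from its axis, on the cap's x side.
- cap: The same cap, origin at the centre of its lower edge. Anticlockwise from above loosens. Turned 48 degrees against the jar its three lugs come clear of the beads and it lifts straight off; past about 100 degrees they run under the next beads. It need not rise while it is turned (the seal under it springs up by under 1 mm).
- cup1: Amber glass cup, 58 mm both wide and high, in a bay; origin at its foot.
- cup2: Another such cup, in another bay; origin at its foot.
- bowl: Blue plastic sugar bowl, 84 mm wide, 55 mm high, at the shelf's -y end; origin at its foot.
- pot: White ceramic teapot, 110 mm wide without spout and handle, 112 mm high, at the shelf's +y end; origin at its foot.
- bin_lip (a point): Finger lip, 60 mm wide, at the top of the small steel bin that tilts out below the shelf's front edge.
Not all that is in view belongs to the job. Of the things like the cap, leave any that is blue or orange; of the rest the smaller one is meant.

How it is judged (in metres and radians):
On the way, in this order (a step that is already met when the one before it is completed fails the run):
1. the jar stands home in the empty bay, its cap still tight (x of jar_mid in the frame of bay above -0.007 m and horizontal distance between jar_mid and bay below 0.009 m and z of jar in the frame of shelf below 0.105 m and angle between jar's own z axis and vertical below 0.08 rad and x of cap_pip in the frame of jar_mid above 0.0185 m), for 0.2 s.
2. the cap is turned until its threads let go, still sitting on the braced jar (horizontal distance between jar_mid and bay below 0.012 m and x of cap_pip in the frame of jar_mid below 0.0145 m and y of cap_pip in the frame of jar_mid above 0 m and z of cap_mid in the frame of jar_mid below 0.052 m), for 0.1 s.
At the end, for the whole second after the job is handed in: The jar stands upright on the deck, within 10 mm of home in the empty bay; the cap, turned free but under 100 degrees, is gripped still and level (within 0.2 rad), its lower edge about 5 to 40 mm above the rim and within 15 mm of the jar axis, touching neither jar nor shelf (x of jar_mid in the frame of bay above -0.01 m and horizontal distance between jar_mid and bay below 0.012 m and z of jar in the frame of shelf below 0.105 m and angle between jar's own z axis and vertical below 0.08 rad and linear speed of jar below 0.02 m/s and z of cap_mid in the frame of jar_mid between 0.065 and 0.1 m and horizontal distance between cap_mid and jar_mid below 0.015 m and angle between cap's own z axis and vertical below 0.2 rad and linear speed of cap below 0.03 m/s and angular speed of cap below 0.4 rad/s and x of cap_pip in the frame of jar_mid above -0.0035 m and contact force between the fingers and cap above 2 N and contact force between cap and jar below 0.1 N and contact force between cap and shelf below 0.1 N); the arm keeps its last pose, push and grip.
It fails at once if the jar is lifted more than 20 mm off the shelf deck (z of jar in the frame of shelf above 0.12 m).
It fails at once if the jar is tipped over (angle between jar's own z axis and vertical above 0.35 rad).
It fails at once if a cup, the sugar bowl or the teapot is moved more than 20 mm (distance of any of cup1, cup2, bowl, pot from where it was at the start of the episode above 0.02 m).
It fails at once if the tilting bin's lip is moved more than 20 mm (distance of bin_lip from where it was at the start of the episode above 0.02 m).
It fails at once if the cap is turned past the point where the threads catch again (more than 100 degrees) (x of cap_pip in the frame of jar_mid below -0.0036 m).
It also fails if it takes over 43 s, if anything falls off the work surface, if the arm or the gripper's body presses on something with over 40 N, if the wrist force passes 120 N, or if a joint passes its speed limit or range.

### The arm

A 7-joint arm with a two-finger parallel gripper is mounted at the origin on the work surface. World frame = base frame: x ahead of the robot, y to its left, z up, the work surface at z = 0. Lengths are in m, angles in degrees, forces in N, time in s.
With the tool pointing down it reaches from about 0.35 to 0.775 m from the base axis. Payload 3.1 kg.
Tool frame: the origin (TCP) lies on the centre line of the jaws, within the pads' length; the fingertips stand 17 mm ahead of it and the grasp point (between the pads) lies 2 mm behind it (robot.tip_reach is the distance from the TCP to the fingertips, in m); z points along the fingers, y is the line along which they close (so a half turn about z gives the same grasp; the last joint's range is limited). The gripper opens to 85 mm and grips with 20 to 120 N. Pads are 22 mm wide; open, the fingers measure 114 mm over their backs; the gripper's body (76 mm by 85 mm) begins 54 mm behind the grasp point. The pads swing forward as they close: fully open they stand 13 mm farther back than shut.
Start: joints at [62.011, 17.813, 0.802, 86.603, -0.252, 75.585, -1.558], TCP at [0.238, -0.496, 0.248] pointing down, gripper open.
Joint ranges: [-154.91, 154.91], [-16.99, 109.72], [-72.82, 74.43], [7.12, 147.25], [-82.49, 262.49], [11.32, 116.49], [-174.64, 174.64]. Speed limits (degrees/s): [159.86, 159.86, 180, 180, 180, 180, 180].

### API

Orientations are given as [roll, pitch, yaw] about the fixed x, y, z axes, in that order (R = Rz(yaw) Ry(pitch) Rx(roll)).
In Python, from station import robot, fingers, vision, workorder, recognise gives the robot as it stands. Calls block until the motion is done:
- robot.move_to(position, orientation): joint-space move of the TCP to a pose.
- robot.line_to(position, orientation=None, velocity=0.15, f_stop=None): straight line of the TCP; orientation=None keeps the orientation; velocity is the mean speed in m/s. With f_stop (N) it stops when the force on the tool has changed by that much, and returns True; else False.
- robot.move_j(angles): joint-space move.
- fingers.gripper_to(opening, force=None): opening from 0.0 (shut) to 1.0 (fully open); force is the grip in N (None keeps the last); returns when the fingers have stopped.
- robot.pause(seconds).
- robot.inverse_kinematics(position, orientation): joint angles nearest the present ones, or None.
- vision.grab_frame(name): name is "side" or "top"; returns the picture (384x512x3 uint8, red, green, blue); there is no depth.
- vision.calibration(name): a dict with "mtx" (3x3 intrinsics, pixels), "k1" (the pictures are not rectified: a ray, as slopes to the right and down, at radius r is drawn at 1 + k1 r^2 times it, then the intrinsics apply), "extrinsics" (4x4, takes a point from world to camera coordinates). Camera axes: x right, y up, looking along -z (the intrinsics and any distortion apply to the point x, -y, -z); pixel columns grow to the right and rows downward; lengths in m; the calibration is good to about 2 mm. A picture is of the moment at which its call begins. calibration takes no time and is no camera call.
A pose or a line that the arm cannot do raises robot.PlanningError and nothing moves.
- workorder.close_job(): hands the job in; it is judged then, once.
Trained networks look in the newest picture that a camera, given by its name, has taken for a name from the list of things; names that differ only in an ending like _2 or _b are one class to them, and where a whole thing is asked for, a point or a joint stands for the part that bears it (a point fixed in the world has none). Each returns a list of dicts, best first, with "p" (0 to 1); they miss things now and then, are a little off and sometimes report something else, mostly with a low value. They report only what shows in the picture. A call takes as long as a camera call. They do not tell look-alikes from the thing itself.
- recognise(label, camera): "rect" ([centre column, centre row, width, height] in pixels, round what is visible of it).
Readings, each from a call of its own:
- robot.current_time_s(): time.
- robot.current_joint_positions(): joint angles.
- robot.current_dq(): joint speeds.
- robot.current_joint_torque(): joint torques, N m.
- robot.current_tool_pos(): TCP position.
- robot.current_eef_rot(): TCP orientation.
- robot.current_contact_force(): force on the tool from outside, world axes, zero at the start.
- robot.current_torque(): the same for the moment, N m.
- robot.current_finger_gap(): opening from 0.0 (shut) to 1.0 (fully open).
- robot.current_gripper_force(): force on a finger pad.
Only numpy, scipy, OpenCV 4.12 (cv2) and the standard library are available. Lean on these libraries where they do the work, as an engineer would, in place of code of your own. Each camera call takes 0.05 s, during which the arm holds its last target. There are 200 camera calls.

## Working session

There is one attempt and no reset: what is moved stays moved. The work goes in short steps, each a Python script; the robot and the scene stay as the last script left them, time stands still between calls to the robot, and variables do not carry over. Pictures are saved under pics/ and viewed, at most 10 in all, crops included, and the job is handed in when it is done.

```bash
mkdir -p pics; ls
python3 - <<'E'
from station import robot, fingers, vision, workorder, recognise
import cv2, numpy as np
for n in("top","side"):
    im=vision.grab_frame(n); cv2.imwrite(f"pics/{n}0.png",im[:,:,::-1])
    c=vision.calibration(n); print(n,np.round(c["mtx"],1).tolist(),c["k1"],np.round(c["extrinsics"],4).tolist())
    for l in("jar","cap","cup1","bowl","pot","shelf","bin_lip"):
        print(n,l,[(np.round(d["rect"]).tolist(),round(d["p"],2)) for d in recognise(l,n)])
print(robot.current_time_s(),robot.current_eef_rot())
E
```

```text
pics
top [[434.5, 0.0, 255.1], [0.0, 434.5, 188.9], [0.0, 0.0, 1.0]] -0.06688472868636099 [[-0.0242, -0.9995, 0.0214, 0.0099], [0.9948, -0.022, 0.0995, -0.4592], [-0.0989, 0.0237, 0.9948, -1.0431], [0.0, 0.0, 0.0, 1.0]]
top jar [([288.0, 189.0, 32.0, 39.0], 0.81)]
top cap [([295.0, 183.0, 28.0, 33.0], 0.86), ([209.0, 247.0, 24.0, 23.0], 0.86), ([324.0, 253.0, 36.0, 34.0], 0.7), ([375.0, 266.0, 38.0, 37.0], 0.61)]
top cup1 [([250.0, 125.0, 26.0, 30.0], 0.89), ([213.0, 124.0, 22.0, 30.0], 0.84)]
top bowl [([366.0, 146.0, 44.0, 38.0], 0.66)]
top pot [([135.0, 143.0, 52.0, 82.0], 0.94), ([213.0, 123.0, 25.0, 28.0], 0.35)]
top shelf [([254.0, 137.0, 431.0, 176.0], 0.75)]
top bin_lip [([243.0, 218.0, 73.0, 14.0], 0.7)]
side [[447.0, 0.0, 258.8], [0.0, 447.0, 193.3], [0.0, 0.0, 1.0]] -0.059691027452060494 [[-0.8491, -0.5279, 0.0187, 0.3873], [0.3064, -0.4633, 0.8316, -0.2615], [-0.4303, 0.7119, 0.5551, -0.9607], [0.0, 0.0, 0.0, 1.0]]
side jar [([276.0, 188.0, 32.0, 33.0], 0.74), ([281.0, 147.0, 29.0, 23.0], 0.53)]
side cap [([281.0, 163.0, 22.0, 19.0], 0.9), ([280.0, 284.0, 31.0, 22.0], 0.86), ([345.0, 225.0, 30.0, 31.0], 0.83), ([373.0, 207.0, 32.0, 22.0], 0.66)]
side cup1 [([214.0, 183.0, 22.0, 30.0], 0.73), ([191.0, 197.0, 24.0, 29.0], 0.66)]
side bowl [([283.0, 147.0, 34.0, 25.0], 0.75)]
side pot [([150.0, 236.0, 64.0, 61.0], 0.58)]
side shelf [([170.0, 219.0, 339.0, 214.0], 0.86)]
side bin_lip [([269.0, 244.0, 64.0, 56.0], 0.92), ([171.0, 219.0, 341.0, 214.0], 0.3), ([192.0, 198.0, 21.0, 29.0], 0.28)]
0.8 [1.79995675e+02 2.17962188e-04 2.56018760e+01]
```

View pics/top0.png

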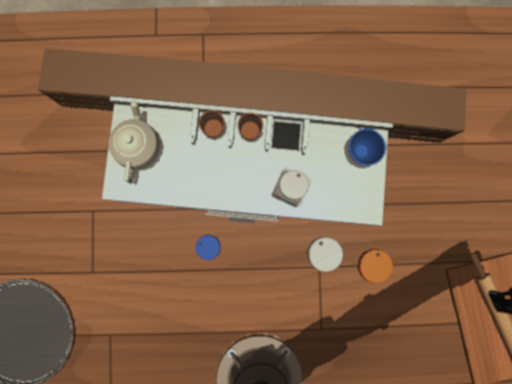

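View pics/side0.png

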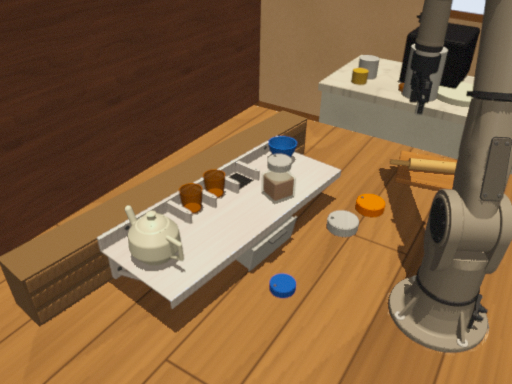

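The top view shows the empty bay with its dark pad at about (287,136), which is the −y bay. The jar with its white cap is at about (293,185) and sits rotated. The cups are at (212,124) and (250,126), and the loose white, orange and blue caps are decoys. I'll enlarge this to measure it.

```bash
cat > h.py <<'E'
from station import robot, fingers, vision, workorder, recognise
import cv2, numpy as np
def ray(n,uv):
    c=vision.calibration(n); d=(np.linalg.inv(c["mtx"])@[*uv,1])[:2]
    s=d.copy()
    for _ in range(10): s=d/(1+c["k1"]*(s@s))
    E=np.array(c["extrinsics"]); R=E[:3,:3]
    return -R.T@E[:3,3], R.T@np.array([s[0],-s[1],-1])
def at(n,uv,z):
    o,d=ray(n,uv); return (o+d*(z-o[2])/d[2])[:2]
def proj(n,p):
    c=vision.calibration(n); q=(np.array(c["extrinsics"])@[*p,1])[:3]
    s=np.array([q[0],-q[1]])/-q[2]; s=s*(1+c["k1"]*(s@s)); return (np.array(c["mtx"])@[*s,1])[:2]
def crop(n,x0,y0,w,h,k,out):
    im=vision.grab_frame(n)[y0:y0+h,x0:x0+w,::-1]
    cv2.imwrite(out,cv2.resize(im,None,fx=k,fy=k,interpolation=cv2.INTER_CUBIC))
E
python3 - <<'E'
from h import *
crop("top",240,110,100,100,6,"pics/c1.png")
crop("side",220,135,90,75,8,"pics/c2.png")
E
```

```text
(no output)
```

View pics/c1.png

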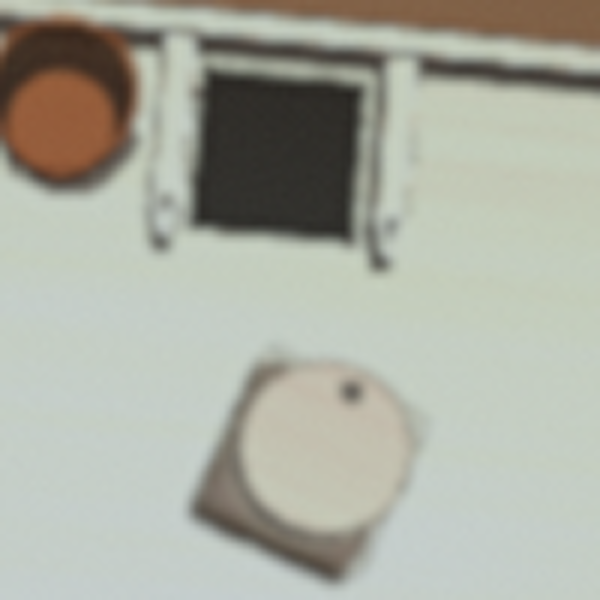

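View pics/c2.png

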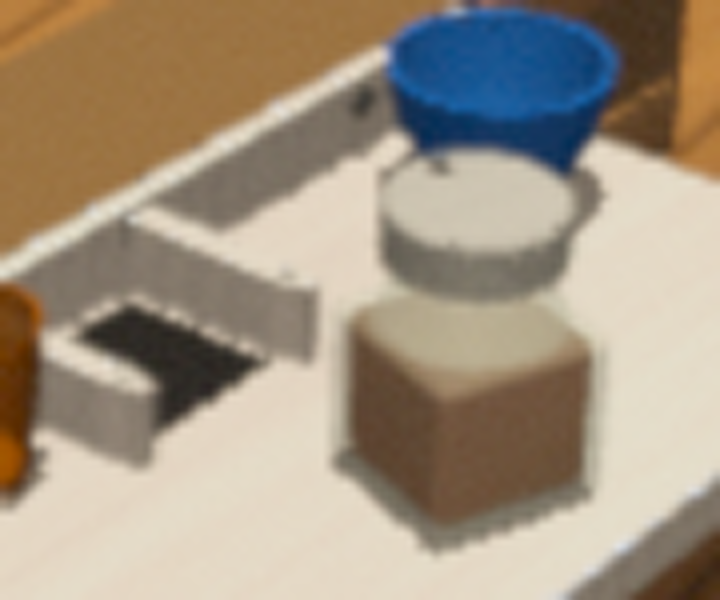

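The crop shows the pad corners at about (206,70), (362,88), (190,225) and (352,240). The cap top is centred near (326,447) with the pip at (351,391). In the side crop the cap top is at (480,200).

Run:
```python
from h import *
f=lambda a:((a[0]+.5)/6+239.5,(a[1]+.5)/6+109.5)
g=lambda a:((a[0]+.5)/8+219.5,(a[1]+.5)/8+134.5)
P=[at("top",f(a),.101) for a in((206,70),(362,88),(352,240),(190,225))]
P=np.array(P); c=P.mean(0); print("pad",P.round(4).tolist(),c, "sizes",[np.linalg.norm(P[i]-P[i-1]).round(4) for i in range(4)])
y1=P[0]-P[1]+P[3]-P[2]; x1=P[0]-P[3]+P[1]-P[2]
print("yaw",np.degrees(np.arctan2(-y1[0],y1[1])),np.degrees(np.arctan2(x1[1],x1[0])))
# long baseline: deck front corners, back upstand line
a,b=at("top",(103.5,199),.1),at("top",(383,224),.1); d=a-b
print("front",a,b,np.linalg.norm(d),np.degrees(np.arctan2(-d[0],d[1])))
k=at("top",f((326,447)),.204);p=at("top",f((351,391)),.205);e=at("top",f((239,447)),.204)
print("cap",k,"r",np.linalg.norm(k-e),"pip",p,np.linalg.norm(p-k),np.degrees(np.arctan2(*(p-k)[::-1])))
print("side cap",at("side",g((479,201)),.204),"pip",at("side",g((440,167)),.205))
Q=np.array([at("side",g(a),.101) for a in((80,333),(128,306),(262,360))]);print("side pad",Q,(Q[0]+Q[2])/2)
```

```text
pad [[0.6079, -0.0463], [0.5998, -0.1064], [0.5403, -0.1004], [0.5473, -0.0384]] [ 0.57380118 -0.07288579] sizes [np.float64(0.0611), np.float64(0.0607), np.float64(0.0598), np.float64(0.0624)]
yaw -7.081637282743687 -6.607445572961166
front [0.43623359 0.3458338 ] [ 0.36466031 -0.2892322 ] 0.6390865048326345 -6.430221768762206
cap [ 0.44946249 -0.07596025] r 0.029652562234396215 pip [ 0.46835183 -0.08502864] 0.02095335232673256 -25.64470612650056
side cap [ 0.4499495 -0.0790008] pip [ 0.46988104 -0.08938286]
side pad [[ 0.60508865 -0.08438363]
 [ 0.60149562 -0.10825406]
 [ 0.54371465 -0.10415565]] [ 0.57440165 -0.09426964]
```

```bash
cat >> h.py <<'E'
Y=-6.5; cs,sn=np.cos(np.radians(Y)),np.sin(np.radians(Y)); BAY=np.array([.576,-.075])
def sh(x,y): return BAY+[cs*x-sn*y, sn*x+cs*y]   # shelf-aligned offset from bay -> world
def st():
    print("t",round(robot.current_time_s(),2),"pos",np.round(robot.current_tool_pos(),4),"rot",np.round(robot.current_eef_rot(),1),"F",np.round(robot.current_contact_force(),1),"M",np.round(robot.current_torque(),2),"gap",round(robot.current_finger_gap(),3),"grip",round(robot.current_gripper_force(),1),"j7",np.round(robot.current_joint_positions()[6],1))
E
python3 - <<'E'
from h import *
k=[.4497,-.0775]
robot.move_to([*k,.28],[180,0,64]); st()
print(robot.line_to([*k,.194],velocity=.1,f_stop=6)); st()
fingers.gripper_to(0.0,100); st()
robot.line_to([*k,.194],[180,0,64+19.2]); st()
robot.line_to([*sh(-.085,0),.194],velocity=.05); st()
crop("top",240,110,100,100,6,"pics/c3.png")
crop("side",220,135,90,75,8,"pics/c4.png")
E
```

```text
t 2.62 pos [ 0.4495 -0.0796  0.2797] rot [-180.     0.    63.8] F [ 0.7 -0.1  0.7] M [-0.02  0.02 -0.04] gap 0.996 grip 0.0 j7 -21.7
False
t 3.62 pos [ 0.4503 -0.0776  0.1946] rot [179.9  -0.   64. ] F [-0.2 -0.5  0.1] M [ 0.05  0.01 -0.02] gap 1.002 grip 0.0 j7 -23.7
t 4.0 pos [ 0.4498 -0.0774  0.1953] rot [180.   0.  64.] F [-2.9  0.3  6. ] M [ 0.12  0.4  -0.08] gap 0.678 grip 105.4 j7 -23.7
t 4.48 pos [ 0.4509 -0.0779  0.1952] rot [179.8   0.   83.1] F [-0.1 -0.6  5.7] M [-0.19 -0.16  0.08] gap 0.675 grip 106.0 j7 -5.1
t 5.51 pos [ 0.4911 -0.0659  0.1953] rot [-1.80e+02  1.00e-01  8.31e+01] F [-3.8 -1.1 10. ] M [-0.19  0.68  0.05] gap 0.679 grip 106.8 j7 -9.2
```

View pics/c3.png

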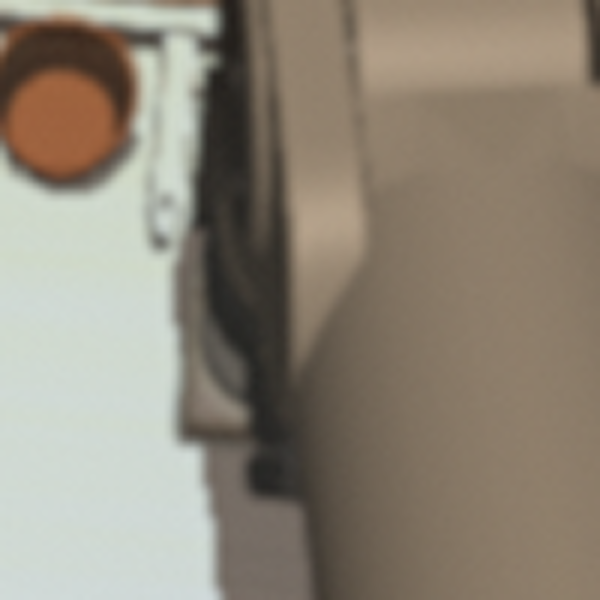

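View pics/c4.png

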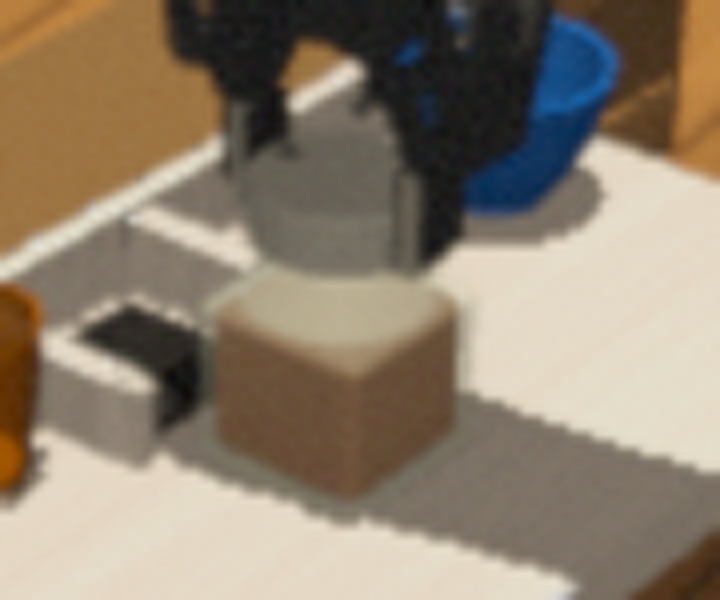

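The jar stands square in front of the bay. In the top crop its left edge runs (180,240) to (182,435). In the side crop its near bottom corner is at about (350,500). I'll check the lateral offset numerically.

Run:
```python
from h import *
f=lambda a:((a[0]+.5)/6+239.5,(a[1]+.5)/6+109.5)
g=lambda a:((a[0]+.5)/8+219.5,(a[1]+.5)/8+134.5)
inv=lambda w:np.round(np.array([[cs,sn],[-sn,cs]])@(w-BAY),4)
print("jar left edge top cam",[inv(at("top",f(a),.16)) for a in((179,260),(180,380),(182,435))])
print("fin top left-bay nose top cam",[inv(at("top",f(a),.13)) for a in((163,205),(181,45))], "right fin (c1)",[inv(at("top",f(a),.13)) for a in((385,228),(404,62))])
print("side jar corner bottom",[inv(at("side",g(a),.1)) for a in((350,503),(195,425),(460,412))])
print("side fin noses bottom",inv(at("side",g((150,465)),.1)),inv(at("side",g((308,360)),.1)))
print("tcp",inv(robot.current_tool_pos()[:2]))
```

```text
jar left edge top cam [array([-0.0577,  0.0384]), array([-0.1011,  0.0343]), array([-0.1207,  0.0319])]
fin top left-bay nose top cam [array([-0.032,  0.045]), array([0.0294, 0.0435])] right fin (c1) [array([-0.0328, -0.0382]), array([ 0.031 , -0.0405])]
side jar corner bottom [array([-0.1037,  0.015 ]), array([-0.0364,  0.0118]), array([-0.0988, -0.0509])]
side fin noses bottom [-0.0405  0.0394] [-0.0397 -0.0439]
tcp [-0.0855 -0.0005]
```

Run:
```python
from h import *
f=lambda a:((a[0]+.5)/6+239.5,(a[1]+.5)/6+109.5)
g=lambda a:((a[0]+.5)/8+219.5,(a[1]+.5)/8+134.5)
ang=lambda a,b:np.degrees(np.arctan2(*(b-a)[::-1]))
S=lambda p,z:at("side",g(p),z); T=lambda p,z:at("top",f(p),z)
print("yaw c4 left-bottom edge (x axis)",ang(S((350,497),.105),S((218,440),.105)),"right edge(y)",ang(S((455,412),.105),S((350,497),.105))-90)
print("c4 top brown edges",ang(S((352,375),.155),S((220,315),.155)),ang(S((455,312),.155),S((352,375),.155))-90)
print("c2 check: ",ang(S((440,522),.105),S((350,437),.105)),ang(S((584,487),.105),S((440,522),.105))-90)
print("pip c4",S((287,150),.205),ang(robot.current_tool_pos()[:2],S((287,150),.205)))
print("top left edge yaw",ang(T((182,435),.16),T((179,260),.16)),"bottom edge",ang(T((250,438),.16),T((184,438),.16))-90)
print("c1 left",ang(T((193,505),.1),T((262,368),.13)),"bottom",ang(T((337,580),.1),T((195,515),.1))-90)
print("fins c1",ang(T((163,205),.13),T((181,45),.13)),ang(T((385,228),.13),T((404,62),.13)))
import cv2
im=cv2.imread("pics/c3.png")[200:500,140:300]; cv2.imwrite("pics/c5.png",cv2.resize(im,None,fx=2,fy=2))
print("brown corner",S((350,497),.105))
```

```text
yaw c4 left-bottom edge (x axis) -4.859932814976482 right edge(y) -2.704198669883752
c4 top brown edges -7.796700823078547 -8.774268752274082
c2 check:  -27.973066303242078 -33.92850847746904
pip c4 [ 0.51532933 -0.07215713] -14.545050343554964
top left edge yaw -0.6178179598338526 bottom edge -1.241162023270718
c1 left -27.78989767731634 bottom -25.986496729329232
fins c1 -7.877260878810901 -8.574904488398149
brown corner [ 0.47270184 -0.04486703]
```

Run:
```python
from h import *
print(robot.line_to([*sh(-.045,0),.195],velocity=.04,f_stop=12)); st()
print(robot.line_to([*sh(-.0,0),.195],velocity=.04,f_stop=12)); st()
inv=lambda w:np.round(np.array([[cs,sn],[-sn,cs]])@(w-BAY),4)
print(inv(robot.current_tool_pos()[:2]))
crop("side",220,135,90,75,8,"pics/c6.png")
```

```text
False
t 6.76 pos [ 0.5301 -0.0694  0.1954] rot [-179.8    0.    83.1] F [-3.4  0.4  6.6] M [ 0.08  0.68 -0.03] gap 0.676 grip 106.4 j7 -10.5
False
t 8.03 pos [ 0.5748 -0.0744  0.1954] rot [-179.8    0.    83.1] F [-2.8  0.   6.3] M [0.1  0.66 0.01] gap 0.669 grip 106.3 j7 -11.3
[-0.0012  0.0004]
```

View pics/c6.png

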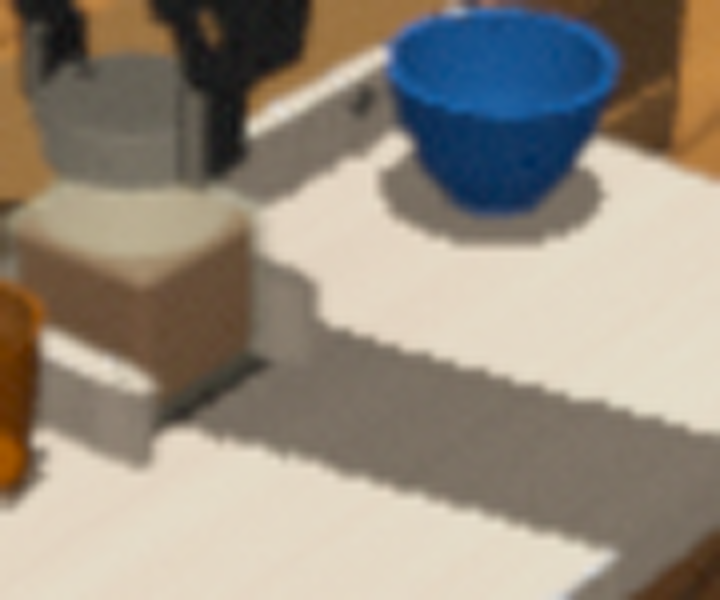

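The jar is between the fins with no side force. Next I'll push it on to the back stop.

Run:
```python
from h import *
print(robot.line_to([*sh(.018,0),.195],velocity=.02,f_stop=9)); st()
robot.pause(.4); st()
inv=lambda w:np.round(np.array([[cs,sn],[-sn,cs]])@(w-BAY),4)
print(inv(robot.current_tool_pos()[:2]))
```

```text
True
t 8.53 pos [ 0.5771 -0.0747  0.1956] rot [-1.794e+02  1.000e-01  8.320e+01] F [-2.6 -0.2  4.5] M [0.06 0.18 0.08] gap 0.671 grip 106.1 j7 -11.4
t 8.93 pos [ 0.5771 -0.0747  0.1956] rot [-179.5    0.    83.2] F [-2.2 -0.3  4.4] M [0.12 0.3  0.05] gap 0.677 grip 106.2 j7 -11.3
[0.001  0.0004]
```

Run:
```python
from h import *
inv=lambda w:np.round(np.array([[cs,sn],[-sn,cs]])@(w-BAY),4)
print(robot.line_to([*sh(.016,0),.195],velocity=.02,f_stop=15)); st()
print(inv(robot.current_tool_pos()[:2]))
robot.pause(.4); st()
print(inv(robot.current_tool_pos()[:2]))
```

```text
True
t 9.34 pos [ 0.5778 -0.0748  0.1959] rot [-1.788e+02  1.000e-01  8.320e+01] F [-2.4  0.3  4.5] M [0.03 0.25 0.  ] gap 0.675 grip 106.2 j7 -11.3
[0.0018 0.0004]
t 9.74 pos [ 0.5778 -0.0748  0.1959] rot [-1.788e+02  1.000e-01  8.330e+01] F [-1.7 -0.6  6. ] M [0.04 0.39 0.01] gap 0.677 grip 106.1 j7 -11.3
[0.0018 0.0004]
```

The stop repeats at the expected home position, so the jar is home. Now I'll unscrew.

Run:
```python
from h import *
p=[*sh(.001,.0004),.195]
robot.line_to(p,[180,0,83.2],velocity=.02); robot.pause(.3); st()
for d in (10,20,30,40,50,60):
    robot.line_to(p,[180,0,83.2+d]); st()
robot.pause(.2); st()
crop("side",220,120,90,75,8,"pics/c7.png")
```

```text
t 10.29 pos [ 0.5765 -0.0746  0.1954] rot [-179.9    0.    83.2] F [-3.6 -0.4  7.1] M [ 0.07  0.64 -0.01] gap 0.679 grip 106.3 j7 -11.3
t 10.62 pos [ 0.5766 -0.0752  0.1958] rot [-180.     0.    93.2] F [-3.5 -0.4  7.6] M [-0.1   0.76 -0.  ] gap 0.673 grip 106.5 j7 -2.1
t 10.94 pos [ 0.5771 -0.0748  0.1958] rot [180.    0.  103.2] F [-2.4  0.5  7.5] M [0.03 0.51 0.04] gap 0.678 grip 106.4 j7 7.1
t 11.27 pos [ 0.5774 -0.0749  0.1957] rot [179.9   0.  113.2] F [-1.4 -0.6  6.9] M [-0.01  0.41  0.07] gap 0.679 grip 106.4 j7 16.3
t 11.59 pos [ 0.5775 -0.0747  0.1957] rot [179.9   0.  123.2] F [-3.4 -0.4  6.5] M [0.02 0.29 0.04] gap 0.677 grip 106.4 j7 25.4
t 11.92 pos [ 0.5775 -0.0745  0.1957] rot [179.9   0.  133.2] F [-1.2  0.3  6.7] M [0.1  0.36 0.07] gap 0.677 grip 106.4 j7 34.5
t 12.24 pos [ 0.5775 -0.0744  0.1957] rot [179.9   0.  143.2] F [-2.3 -0.1  5.8] M [0.16 0.33 0.03] gap 0.677 grip 106.4 j7 43.6
t 12.44 pos [ 0.5775 -0.0744  0.1957] rot [1.799e+02 1.000e-01 1.432e+02] F [-1.6  0.   6.4] M [0.13 0.33 0.04] gap 0.676 grip 106.4 j7 43.6
```

View pics/c7.png

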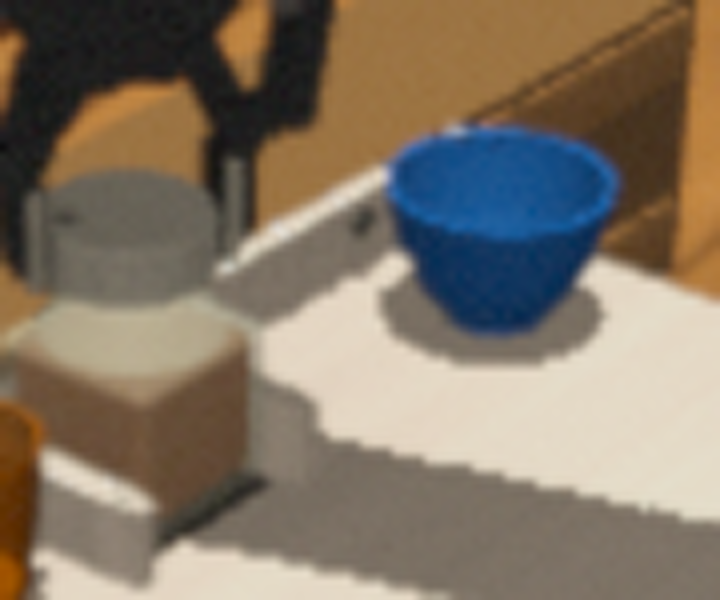

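The pip is now at (65,215) with the cap centre at about (131,208), and the jar still stands square in the bay. I'll compute the angle.

Run:
```python
from h import *
g=lambda a:((a[0]+.5)/8+219.5,(a[1]+.5)/8+119.5)
k=at("side",g((131,209)),.204);p=at("side",g((65,215)),.205)
print(k,np.linalg.norm(p-k),np.degrees(np.arctan2(*(p-k)[::-1])))
```

```text
[ 0.58006789 -0.08037671] 0.0219732733210907 49.786687694476036
```

Run:
```python
from h import *
p=np.array(robot.current_tool_pos()); p=[*sh(.001,.0004),.195]
robot.line_to(p,[180,0,152]); robot.pause(.3); st()
print(robot.line_to([p[0],p[1],.203],velocity=.02,f_stop=18)); st()
crop("side",220,120,90,75,8,"pics/c8.png")
```

```text
t 13.09 pos [ 0.5775 -0.0744  0.1957] rot [1.799e+02 1.000e-01 1.520e+02] F [-2.2 -0.2  6.8] M [0.11 0.37 0.03] gap 0.674 grip 106.4 j7 51.6
False
t 13.64 pos [ 0.577  -0.0748  0.2028] rot [-180.   -0.  152.] F [-0.8 -0.8 -0.2] M [-0.01  0.01  0.02] gap 0.674 grip 106.3 j7 51.8
```

View pics/c8.png

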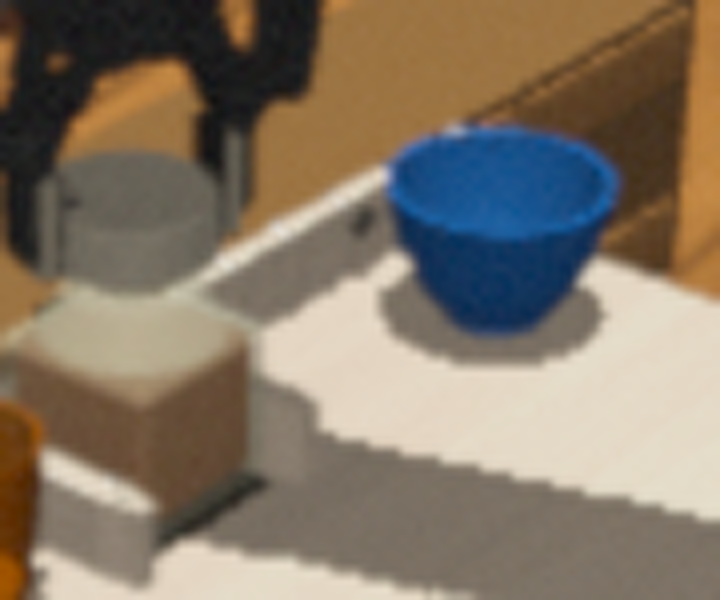

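The cap rises while the jar stays put, and the vertical force is near zero. I'll lift it to about 22 mm above the rim, check, and hand in.

Run:
```python
from h import *
p=sh(.001,.0004)
print(robot.line_to([*p,.2355],velocity=.04)); robot.pause(.6); st(); print(np.abs(robot.current_dq()).max())
crop("side",220,100,90,75,8,"pics/c9.png")
```

```text
False
t 15.26 pos [ 0.577  -0.0747  0.2355] rot [180.   0. 152.] F [-1.   0.  -0.1] M [ 0.02 -0.03 -0.06] gap 0.676 grip 106.3 j7 52.7
0.17023373336035139
```

View pics/c9.png

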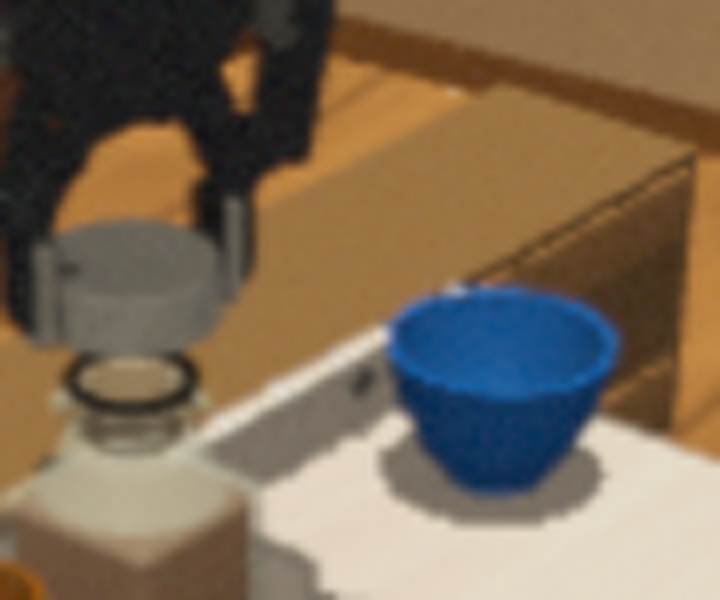

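The cap, at (133,285), is held level straight above the open mouth at (130,380), and the jar stands in the bay.

```bash
python3 -c "
from station import workorder; print(workorder.close_job())"
```

```text
the job is handed in; nothing more can be done
None
```

The job is handed in after about 15 s of the 43 s allowed: the jar stands home in the empty bay, and the unscrewed cap is held level about 22 mm above the open mouth. No verdict was returned.

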